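Take the instrument soaking set apart to dry

ROBOT

A 7-joint arm with a two-finger parallel gripper is mounted at the origin on a cart in front of the work surface, level with it; the furniture and walls round the work are solid. World frame = base frame: x ahead of the robot, y to its left, z up, the work surface at z = 0. Lengths are in m, angles in rad, forces in N, time in s.
With the tool pointing down it reaches from about 0.4 to 0.85 m from the base axis. Payload 10.4 kg.
Tool frame: the origin (TCP) lies midway between the tips of the shut fingers; the grasp point (between the pads) lies 19 mm behind it (manip.hold_point_z is the distance from the TCP to the grasp point, in m); z points along the fingers, y is the line along which they close (so a half turn about z gives the same grasp; the last joint's range is limited). The gripper opens to 85 mm and grips with 20 to 120 N. Pads are 22 mm wide; open, the fingers measure 114 mm over their backs; the gripper's body (76 mm by 85 mm) begins 54 mm behind the grasp point. The pads swing forward as they close: fully open they stand 13 mm farther back than shut.
Start: joints at [1.223, 0.332, -0.065, 1.46, 0.022, 1.35, -0.088], TCP at [0.199, -0.592, 0.193] pointing down, gripper open.
Joint ranges: [-2.6, 2.6], [-0.5, 2.12], [-1.47, 1.34], [0.16, 2.42], [-1.27, 4.41], [0.06, 2.06], [-2.6, 2.6]. Speed limits (rad/s): [2.22, 2.22, 2.79, 2.79, 3.14, 3.14, 3.14].

INTERFACE

Orientations are given as a unit quaternion [x, y, z, w].
In Python, from workcell import manip, eyes, job gives the robot as it stands.
- The arm moves only by the shell command python3 -m crank 'ROWS' [FORCE]. ROWS is JSON, a list that holds one entry, the list of rows, each a list of 7 numbers: the finger opening in cm, from 0 to 8.54, then the shift along the world's x, y, z in cm, then the turn, a rotation vector about the world's x, y, z in degrees. In form: [[[hand, x, y, z, ax, ay, az], ...]]. A call has 1 to 20 rows; each row shifts and turns the commanded pose from where the row before left it; what a row does not reach is not made up. A row lasts 1/8 s, in which the tool goes at most 62.5 mm and 10.7 degrees, less where a joint would pass 70% of its speed; a pose out of reach is approached as far as the arm can. A call with a gripper value outside its range is refused whole. The fingers move at their own pace and stop on an object; FORCE is the grip in N (left out, the last holds). Time passes only in rows, so rows that do not move let the fingers close. It gives the time, the measured TCP pose, the force, the opening and the grip force at its end, in the units of the state.
- manip.get_obs(): the state, without advancing time (a new reading comes with each control period).
- eyes.camera(name): name is "side" or "top"; returns (picture, depth): 420x560x3 uint8, red, green, blue; 420x560 float32, m along the optical axis (not along the pixel's ray), 0 where there is no reading.
- eyes.camera_params(name): a dict with "fx", "fy", "cx", "cy" (pixels), "dist" ([k1, k2, p1, p2, k3] as OpenCV has them; the pictures are not rectified), "world_from_camera" (4x4, takes a point from camera to world coordinates). Camera axes: x right, y down, z forward; pixel columns grow to the right and rows downward; lengths in m; the calibration is good to about 2 mm. A picture is of the moment at which its call begins. camera_params takes no time and is no camera call.
- job.hand_in(): hands the job in; it is judged then, once.
The state is a dict: "clock": time; "joint_pos": joint angles; "joint_velocities": joint speeds; "tau": joint torques, N m; "position": TCP position; "ee_rot": TCP orientation; "ft_force": force on the tool from outside, world axes, zero at the start; "torque": the same for the moment, N m; "grip_width": opening from 0.0 (shut) to 1.0 (fully open); "grasp_force": force on a finger pad.
Only numpy, scipy, OpenCV 4.12 (cv2) and the standard library are available. Lean on these libraries where they do the work, as an engineer would, in place of code of your own. Each camera call takes 0.05 s, during which the arm holds its last target. There are 200 camera calls.

TASK

Take the soaking set apart for drying: lift off the blue lid, then the white tray, then the wire basket, and set them one after the other, upright and side by side, on the green drying mat, without dropping them. Then tip the empty blue canister over so that it comes to lie on its side on the grey draining pad next to it. Leave the brown vial, the brown bottle and the orange jar standing where they are.

Things in the scene. Friction and masses are not known exactly. Their poses are not given: they have to be found in the camera images.
- canister_center (a point): Centre (50 mm up) of the loose blue canister, open at the top: 80 mm along its x, 94 along y, 100 high, walls and floor 3 mm; starts upright, about 0.32 kg. Pushed along its x within 20 mm of the rim it pivots on its far bottom edge (the pushed wall rises as it leans: follow it upward or the push jams) and falls at 40 to 50 degrees. Pad at its +x or -x side, vial opposite; a bottle or jar close on its +y.
- basket_center (a point): Centre (47 mm above its underside) of the steel wire basket in the canister: 66 mm along x, 80 along y, walls 60 high, 4 mm clearance all round. Black handle bar across the middle, 12 mm thick along x, 62 along y, 14 tall: bar centre 40 mm above this point; open below the bar. Bar top starts 3 mm below the canister's rim, under the tray. About 0.12 kg.
- tray_center (a point): Centre (21.5 mm above its underside) of the open white tray on the canister's rim: 80 mm along x, 94 along y, 43 high, lowest 7 mm a foot frame that dips into the canister. Walls 3 mm; inner floor 11.5 mm below this point. A grey upright grip web in the middle, 12 mm thick along y, 50 long along x, rises to 20.5 mm above this point, 38 mm free either side along y. About 0.12 kg.
- lid_center (a point): Centre (18.5 mm above its underside) of the blue lid on the tray's rim: plate 84 mm along x, 98 along y, 5 thick, upper face 7.5 mm below this point; a 6 mm foot frame under it dips into the tray. A grey upright bar handle in the middle, 12 mm thick along x, 56 long along y, rises from the plate to 18.5 mm above this point. About 0.10 kg.
- mat_center (a point): Centre of the upper face of the fixed green drying mat, 200 mm along its x, 240 mm along its y, 4 mm thick. All three parts fit side by side in quarters of it (cells 100 x 120 mm centred 50 mm along x and 60 mm along y from this point) when their x axes lie along the mat's x.
- pad_center (a point): Centre of the upper face of the fixed grey draining pad, 110 mm along its x, 140 mm along its y, 4 mm thick; its centre lies about 105 mm from the canister's starting axis, along the canister's x or -x; their axes are parallel.
- vial_center (a point): Centre (42 mm above its underside) of the brown glass vial with green cap, 46 mm in diameter, 85 mm high, loose; stands on the side of the canister away from the pad. Bystander.
- bottle_center (a point): Centre (67 mm above its underside) of the dark brown bottle with white cap, 54 mm in diameter, 135 mm high, loose. Bystander.
- jar_center (a point): Centre (38 mm above its underside) of the orange tablet jar with white lid, 50 mm in diameter, 76 mm high, loose. Bystander.
- box_center (a point): Centre of the closed steel instrument box that always stands fixed on the worktop behind the right-hand place, about 211 x 123 x 41 mm, long side parallel to the worktop's front edge (its direction in the world is about (0.49, 0.87, 0)).

How it is judged:
By the outcome, as a careful person would: the job done as asked, in the order asked, and still so for the second after the job is handed in, with the robot touching nothing.
It also fails if it takes over 72 s, if anything falls off the work surface, if the arm or the gripper's body presses on something with over 40 N, if the wrist force passes 120 N, or if a joint passes its speed limit or range.

## Working session

There is one attempt and no reset: what is moved stays moved. The work goes in short steps, Python scripts to look and compute and a shell command to move; the robot and the scene stay as the last step left them, time stands still between calls to the robot, and variables do not carry over. Pictures are saved under pics/ and viewed, at most 10 in all, crops included, and the job is handed in when it is done.

```bash
ls; mkdir -p pics; python3 - <<'E'
from workcell import manip, eyes, job
import cv2, numpy as np
for n in ("top","side"):
    p,d=eyes.camera(n); cv2.imwrite(f"pics/{n}0.png",p[:,:,::-1]); np.savez(f"{n}0.npz",p=p,d=d)
    c=eyes.camera_params(n); print(n,{k:(np.round(v,4).tolist()) for k,v in c.items()})
o=manip.get_obs(); print({k:np.round(v,3).tolist() for k,v in o.items()}, manip.hold_point_z)
E
```

```text
pics
top {'fx': 489.1566, 'fy': 489.1566, 'cx': 285.3844, 'cy': 211.9202, 'dist': [-0.0572, 0.0, 0.0, 0.0, 0.0], 'world_from_camera': [[0.022, -0.9812, 0.1916, 0.2843], [-0.9998, -0.021, 0.0072, -0.0391], [-0.0031, -0.1917, -0.9814, 1.193], [0.0, 0.0, 0.0, 1.0]]}
side {'fx': 416.6488, 'fy': 416.6488, 'cx': 283.8706, 'cy': 215.2869, 'dist': [-0.0813, 0.0, 0.0, 0.0, 0.0], 'world_from_camera': [[0.9289, 0.2876, -0.2333, 0.7189], [0.3704, -0.7148, 0.5932, -0.5732], [0.0038, -0.6374, -0.7705, 0.818], [0.0, 0.0, 0.0, 1.0]]}
{'clock': 0.1, 'joint_pos': [1.223, 0.333, -0.065, 1.461, 0.022, 1.35, -0.089], 'joint_velocities': [-0.002, -0.002, 0.001, -0.002, 0.0, -0.0, -0.001], 'tau': [0.002, -62.675, 0.049, -39.243, 0.016, 0.007, -0.0], 'position': [0.199, -0.592, 0.192], 'ee_rot': [0.987, 0.162, -0.0, -0.001], 'ft_force': [-0.769, 0.029, 0.396], 'torque': [0.0, 0.02, -0.063], 'grasp_force': 0.0, 'grip_width': 0.997} 0.0187
```

View pics/top0.png

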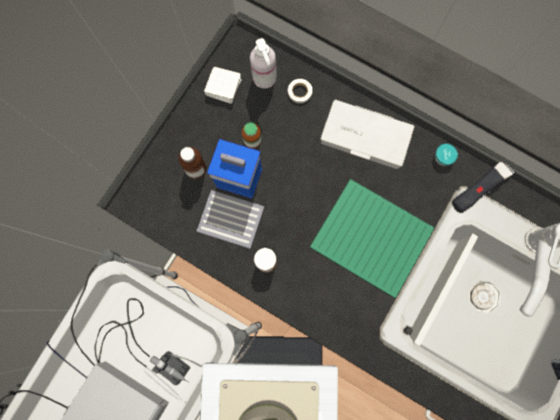

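View pics/side0.png

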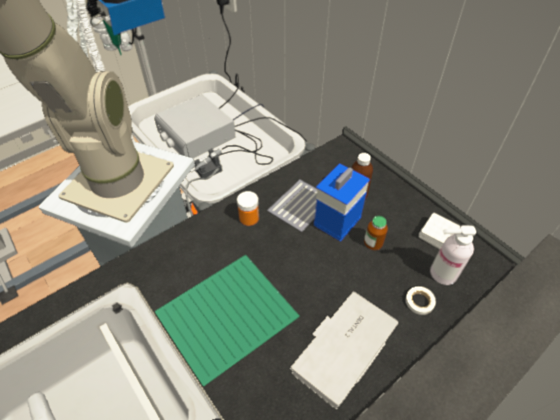

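```bash
cat > h.py <<'E'
from workcell import manip, eyes
import cv2, numpy as np
def par(n):
    c=eyes.camera_params(n); K=np.array([[c["fx"],0,c["cx"]],[0,c["fy"],c["cy"]],[0,0,1]]); return K,np.array(c["dist"]),np.array(c["world_from_camera"])
def rays(n,uv):
    K,D,T=par(n); q=cv2.undistortPoints(np.float64(uv).reshape(-1,1,2),K,D)[:,0]; return np.c_[q,np.ones(len(q))]
def onplane(n,uv,z):
    T=par(n)[2]; r=rays(n,uv)@T[:3,:3].T; return T[:3,3]+r*((z-T[2,3])/r[:,2])[:,None]
def cloud(n,d):
    v,u=np.mgrid[:420,:560]; r=rays(n,np.c_[u.ravel(),v.ravel()]); T=par(n)[2]
    P=(r*d.ravel()[:,None])@T[:3,:3].T+T[:3,3]; P[d.ravel()==0]=np.nan; return P.reshape(420,560,3)
def hsv(p): return cv2.cvtColor(p,cv2.COLOR_RGB2HSV)
def rect(xy):
    (c,s,a)=cv2.minAreaRect(np.float32(xy)*1000); return np.round(c,1),np.round(s,1),round(a,1)
def big(m):
    n,l,s,_=cv2.connectedComponentsWithStats(m.astype(np.uint8)); return l==1+np.argmax(s[1:,4])
E
python3 - <<'E'
from h import *
for n in("top","side"):
    f=np.load(n+"0.npz"); p,d=f["p"],f["d"]; P=cloud(n,d); H=hsv(p); h,s,v=[H[...,i].astype(int) for i in range(3)]; z=P[...,2]
    blue=(h>105)&(h<125)&(s>120)&(v>50)
    green=big((h>65)&(h<90)&(s>100)&(v>40)&(z<.02))
    ys,xs=np.nonzero(green); print(n,"mat z",np.nanmedian(z[green]),rect(onplane(n,np.c_[xs,ys],.004)[:,:2]))
    m=big(blue&(abs(z-.141)<.008)); ys,xs=np.nonzero(m); print("lid z",np.nanmedian(z[m]),rect(onplane(n,np.c_[xs,ys],.141)[:,:2]))
    box=P[m][:,:2].mean(0); near=(np.hypot(P[...,0]-box[0],P[...,1]-box[1])<.05)
    m=near&(z>.158); ys,xs=np.nonzero(m); print("handle z",np.nanmedian(z[m]),rect(onplane(n,np.c_[xs,ys],.167)[:,:2]))
    near=(np.hypot(P[...,0]-box[0],P[...,1]-box[1])<.2)
    m=big(near&(abs(z-.004)<.012)&(v>110)&(s<60)); ys,xs=np.nonzero(m); print("pad z",np.nanmedian(z[m]),rect(onplane(n,np.c_[xs,ys],.004)[:,:2]))
    for nm,(u,w),zz in (("vial",(251,129) if n=="top" else (378,223),.085),("bottle",(189,155) if n=="top" else (364,159),.135),("jar",(264,258) if n=="top" else (248,199),.076)):
        print(nm,onplane(n,[(u,w)],zz)[0].round(3),P[w,u].round(3))
    # box
    m=(z>.03)&(z<.055)&(s<60)&(v>120); m=big(m); print("box",rect(P[m][:,:2]))
E
```

```text
top mat z 0.003927166963075268 (array([ 458.2, -244.4]), array([239.3, 200.4]), 60.2)
lid z 0.14068581391718216 (array([601.9,  87.4]), array([97.5, 83.8]), 73.7)
handle z 0.16597849087480765 (array([600.4,  87.4]), array([55.3, 14.6]), 74.7)
pad z 0.0038612707826298776 (array([497.2, 106.7]), array([140.4, 111.2]), 73.8)
vial [0.701 0.056 0.085] [0.701 0.056 0.085]
bottle [0.617 0.19  0.135] [0.617 0.19  0.136]
jar [0.394 0.016 0.076] [0.394 0.016 0.078]
box (array([ 712.8, -228.8]), array([209.2, 124.8]), 72.0)
side mat z 0.004288942096037085 (array([ 458.8, -245.2]), array([240.5, 201.5]), 60.0)
lid z 0.1406906389816206 (array([602.1,  86.1]), array([98.7, 84.2]), 73.5)
handle z 0.16583941603727959 (array([603.1,  82. ]), array([60.1, 13.7]), 73.2)
pad z 0.00368487490442182 (array([497.6, 105.6]), array([141.8, 112.5]), 74.1)
vial [0.703 0.05  0.085] [0.703 0.05  0.084]
bottle [0.626 0.188 0.135] [0.626 0.191 0.133]
jar [0.396 0.013 0.076] [0.395 0.015 0.073]
box (array([ 713.3, -228.9]), array([212.6, 122.5]), 72.1)
```

```bash
python3 - <<'E'
from h import *
f=np.load("top0.npz"); P=cloud("top",f["d"]); z=P[...,2]
for x in np.arange(.15,.85,.05):
    print(round(x,2),[int(1000*np.nanmax(np.r_[z[(abs(P[...,0]-x)<.025)&(abs(P[...,1]-y)<.025)],-.999])) for y in np.arange(-.7,.25,.05)])
E
python3 -m crank '[[[8.5,0,0,2,0,0,0],[8.5,0.5,1,2,0,0,0],[8.5,1,2,2,0,0,4]]]'
```

```text
0.15 [-1, -73, -132, 303, 300, 13, 14, 11, 6, 6, 6, 5, 6, 5, 6, 6, 6, 7, -105]
0.2 [-29, -131, -135, 305, 315, -129, 14, 14, 12, 9, 7, 5, 5, -885, -889, -96, -91, -95, -135]
0.25 [-131, -132, -135, 140, -135, -132, -33, 27, 24, 9, 6, 5, 7, 7, 3, -883, -93, -91, -90]
0.3 [-134, -136, 155, 155, -137, -34, -32, 13, 11, 8, 8, 6, 5, 6, 6, 5, 2, -882, -92]
0.35 [8, -134, 155, 154, -136, -32, 15, 13, 10, 10, 9, 6, 7, 5, 80, 74, 6, 6, 2]
0.4 [11, 153, 157, -133, -34, -32, 14, 13, 11, 10, 10, 10, 6, 6, 82, 80, 6, 6, 8]
0.45 [7, 146, 147, 13, -13, 15, 14, 11, 11, 10, 11, 10, 10, 6, 6, 10, 10, 9, 9]
0.5 [6, 137, 11, 14, 13, 23, 12, 10, 12, 10, 10, 10, 7, 7, 6, 11, 9, 10, 8]
0.55 [25, 7, 8, 29, 42, 41, 6, 7, 10, 12, 9, 10, 6, 5, 7, 144, 145, 145, 6]
0.6 [86, 134, 26, 37, 41, 27, 4, 5, 5, 7, 9, 5, 6, 7, 5, 168, 170, 145, 139]
0.65 [-999, 135, 135, 134, 8, 33, 32, 38, 44, 45, 45, 5, 7, 6, 5, 144, 146, 142, 137]
0.7 [-999, 137, 136, 135, 136, 134, 36, 44, 46, 46, 46, 47, 43, 6, 6, 87, 64, 6, 5]
0.75 [-999, 191, 136, 135, 137, 137, 136, 131, 45, 47, 45, 45, 43, 4, 6, 4, 6, 6, 5]
0.8 [-999, 218, 313, 368, 135, 135, 135, 135, 137, 42, 46, 43, 16, 16, 5, 4, 35, 35, 32]
clock: 0.48
position: [0.2145, -0.5618, 0.254]
ee_rot: [0.981, 0.196, -0.0, -0.0]
ft_force: [1.1, -0.1, -0.0]
grip_width: 0.997
grasp_force: 0.0
```

```bash
python3 -m crank '[[[8.5,2.1,3.5,0,0,0,2.8],[8.5,2.1,3.5,0,0,0,2.8],[8.5,2.1,3.5,0,0,0,2.8],[8.5,2.1,3.5,0,0,0,2.8],[8.5,2.1,3.5,0,0,0,2.8],[8.5,2.1,3.5,0,0,0,2.8],[8.5,2.1,3.5,0,0,0,2.8],[8.5,2.1,3.5,0,0,0,2.8],[8.5,2.1,3.5,0,0,0,2.8],[8.5,2.1,3.5,0,0,0,2.8],[8.5,2.1,3.5,0,0,0,2.8],[8.5,2.1,3.5,0,0,0,2.8],[8.5,2.1,3.5,0,0,0,2.8],[8.5,2.1,3.5,0,0,0,2.8],[8.5,2.1,3.5,0,0,0,2.8],[8.5,2.1,3.5,0,0,0,2.8],[8.5,2.1,3.5,0,0,0,2.8],[8.5,2.1,3.5,0,0,0,2.8],[5,0.9,1.8,0,0,0,0.7],[5,0,0,0,0,0,0]]]' 60
cat > st.py <<'E'
from h import *
from scipy.spatial.transform import Rotation as R
o=manip.get_obs(); M=R.from_quat(o["ee_rot"]).as_matrix()
print("t",round(o["clock"],2),"pos mm",(np.array(o["position"])*1000).round(1),"yawY",np.degrees(np.arctan2(M[1,1],M[0,1])).round(2),"tilt",M[:2,2].round(3),"F",np.round(o["ft_force"],1),"w",round(o["grip_width"]*85,1),"g",o["grasp_force"],"q",np.round(o["joint_pos"],2))
E
python3 st.py
```

```text
clock: 2.98
position: [0.601, 0.0883, 0.2531]
ee_rot: [0.799, 0.601, 0.0, -0.001]
ft_force: [0.1, -0.0, 0.2]
grip_width: 0.595
grasp_force: 0.0
t 2.98 pos mm [601.   88.3 253.1] yawY -16.08 tilt [-0.     0.001] F [ 0.1 -0.   0.2] w 50.6 g 0.0 q [ 0.34  0.36 -0.74  1.38  0.24  1.49 -0.66]
```

```bash
python3 -m crank '[[[5,0.1,-0.1,-3,0,0,0],[5,0,0,-3,0,0,0],[5,0,0,-2.5,0,0,0],[5,0,0,-1.5,0,0,0],[5,0,0,-0.8,0,0,0],[5,0,0,0,0,0,0],[0.5,0,0,0,0,0,0],[0.5,0,0,0,0,0,0],[0.5,0,0,0,0,0,0],[0.5,0,0,0,0,0,0],[0.5,0,0,0,0,0,0],[0.5,0,0,0,0,0,0]]]' 40; python3 st.py
```

```text
clock: 4.47
position: [0.6025, 0.0847, 0.1451]
ee_rot: [0.8, 0.6, 0.0, 0.0]
ft_force: [-0.3, -0.4, -1.1]
grip_width: 0.057
grasp_force: 0.0
t 4.47 pos mm [602.5  84.7 145.1] yawY -16.29 tilt [ 0. -0.] F [-0.3 -0.4 -1.1] w 4.8 g 0.0 q [ 0.34  0.42 -0.72  1.54  0.28  1.29 -0.69]
```

```bash
python3 - <<'E'
from h import *
a=[]
for n,(u,v) in(("top",(180,110)),("side",(290,130))):
    p,d=eyes.camera(n); a.append(cv2.resize(p[v:v+110,u:u+110],(400,400)))
cv2.imwrite("pics/g1.png",np.hstack(a)[:,:,::-1])
E
```

```text
(no output)
```

View pics/g1.png

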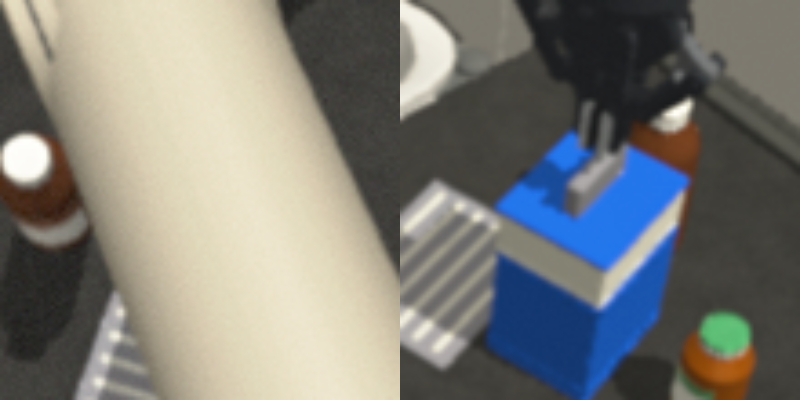

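```bash
python3 - <<'E'
from h import *
p,d=eyes.camera("side"); P=cloud("side",d)
np.set_printoptions(suppress=True)
for v in range(150,192,3): print(v,[((P[v,u]*1000).round().astype(int).tolist() if d[v,u]>0 else 0,p[v,u].tolist()) for u in (338,343,347,350)])
T=np.linalg.inv(par("side")[2]); K,D,_=par("side")
for q in ([.6025,.0847,.1451],[.6025,.0847,.164]): print(cv2.projectPoints(np.array([q]),T[:3,:3],T[:3,3],K,D)[0].ravel())
E
```

```text
150 [([583, 78, 240], [30, 31, 32]), ([593, 77, 244], [30, 31, 33]), ([604, 67, 256], [30, 31, 34]), ([610, 63, 261], [29, 30, 32])]
153 [([584, 76, 234], [30, 31, 33]), ([594, 77, 236], [32, 33, 34]), ([605, 67, 248], [29, 30, 32]), ([611, 64, 252], [29, 31, 33])]
156 [([585, 77, 224], [42, 43, 40]), ([595, 77, 227], [30, 30, 33]), ([605, 71, 236], [29, 28, 31]), ([612, 67, 241], [30, 30, 32])]
159 [([584, 83, 210], [44, 44, 43]), ([596, 76, 220], [57, 58, 57]), ([606, 70, 229], [32, 32, 35]), ([613, 66, 235], [29, 30, 32])]
162 [([586, 81, 204], [43, 44, 43]), ([597, 78, 210], [29, 30, 31]), ([607, 71, 220], [88, 89, 87]), ([612, 74, 219], [30, 31, 32])]
165 [([587, 81, 195], [46, 52, 69]), ([597, 82, 198], [26, 26, 27]), ([607, 74, 209], [96, 98, 95]), ([614, 74, 212], [28, 28, 31])]
168 [([578, 128, 142], [60, 113, 210]), ([598, 83, 188], [34, 35, 35]), ([608, 75, 200], [79, 81, 79]), ([615, 72, 205], [33, 34, 37])]
171 [([581, 118, 141], [43, 118, 233]), ([601, 74, 189], [51, 68, 105]), ([609, 74, 192], [82, 83, 81]), ([611, 104, 165], [101, 99, 99])]
174 [([583, 112, 139], [32,
[... 184 characters left out ...]
, 170]), ([609, 92, 157], [124, 122, 120]), ([613, 106, 145], [132, 141, 177])]
180 [([595, 65, 167], [168, 164, 164]), ([604, 75, 161], [136, 134, 133]), ([609, 95, 145], [109, 119, 156]), ([615, 101, 141], [38, 118, 235])]
183 [([596, 61, 162], [98, 97, 97]), ([605, 75, 153], [119, 118, 121]), ([611, 88, 142], [38, 118, 235]), ([617, 93, 140], [35, 117, 234])]
186 [([597, 61, 153], [97, 94, 94]), ([605, 78, 140], [62, 118, 225]), ([614, 79, 142], [35, 119, 234]), ([620, 82, 142], [36, 118, 234])]
189 [([598, 61, 144], [85, 100, 146]), ([608, 67, 142], [35, 119, 236]), ([616, 73, 140], [36, 119, 235]), ([623, 74, 141], [36, 118, 234])]
[342.92115654 182.04400329]
[343.87177495 176.09268582]
```

```bash
python3 -m crank '[[[4,0,0,0,0,0,0],[4,0,0,0,0,0,0],[4,0,0,-1.5,0,0,0],[4,0,0,0,0,0,0],[4,0,0,0,0,0,0]]]'; python3 st.py; python3 - <<'E'
from h import *
p,d=eyes.camera("side"); cv2.imwrite("pics/g2.png",cv2.resize(p[110:220,280:390],(600,600),interpolation=cv2.INTER_CUBIC)[:,:,::-1])
P=cloud("side",d); near=(np.hypot(P[...,0]-.602,P[...,1]-.085)<.06)&(P[...,2]>.15)&(p.max(2)<100)
Q=P[near]*1000; print(Q[np.argsort(Q[:,2])][:40:3].round())
E
```

```text
clock: 5.25
position: [0.6023, 0.0847, 0.1299]
ee_rot: [0.8, 0.6, -0.0, -0.0]
ft_force: [-0.3, 0.0, 1.2]
grip_width: 0.468
grasp_force: 0.0
t 5.25 pos mm [602.3  84.7 129.9] yawY -16.28 tilt [-0.  0.] F [-0.3  0.   1.2] w 39.8 g 0.0 q [ 0.34  0.43 -0.71  1.56  0.29  1.26 -0.7 ]
[[604.  77. 151.]
 [593.  61. 152.]
 [607.  82. 153.]
 [609.  91. 155.]
 [606.  79. 155.]
 [592.  62. 157.]
 [605.  80. 157.]
 [607.  80. 158.]
 [603.  70. 160.]
 [607.  87. 161.]
 [596.  62. 162.]
 [603.  69. 163.]
 [606.  89. 165.]
 [603.  76. 166.]]
```

View pics/g2.png

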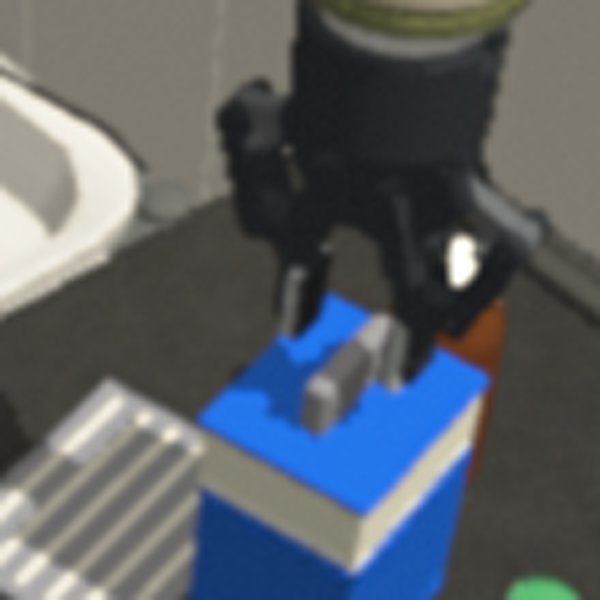

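```bash
python3 - <<'E'
from h import *
p,d=eyes.camera("side"); P=cloud("side",d)*1000
for u,vs in((332,range(160,176,2)),(334,range(160,176,2)),(351,range(170,186,2)),(353,range(170,186,2))):
  print(u,[(v,P[v,u].round().astype(int).tolist()) for v in vs])
E
```

```text
332 [(160, [571, 87, 199]), (162, [573, 81, 199]), (164, [573, 81, 194]), (166, [574, 78, 191]), (168, [574, 81, 182]), (170, [575, 81, 176]), (172, [569, 109, 142]), (174, [571, 105, 141])]
334 [(160, [576, 83, 205]), (162, [578, 79, 203]), (164, [579, 76, 199]), (166, [578, 81, 190]), (168, [579, 81, 183]), (170, [580, 79, 179]), (172, [580, 81, 172]), (174, [575, 105, 142])]
351 [(170, [618, 69, 203]), (172, [619, 68, 198]), (174, [620, 67, 194]), (176, [621, 67, 188]), (178, [622, 67, 182]), (180, [622, 66, 177]), (182, [619, 94, 142]), (184, [620, 90, 140])]
353 [(170, [623, 67, 206]), (172, [624, 65, 202]), (174, [624, 68, 194]), (176, [624, 71, 186]), (178, [625, 70, 180]), (180, [626, 73, 172]), (182, [623, 97, 142]), (184, [624, 94, 139])]
```

```bash
python3 -m crank '[[[4,0,0.1,-1,0,0,0],[4,0,0,-1,0,0,0],[4,0,0,-0.4,0,0,0],[4,0,0,0,0,0,0],[0.5,0,0,0,0,0,0],[0.5,0,0,0,0,0,0],[0.5,0,0,0,0,0,0],[0.5,0,0,0,0,0,0],[0.5,0,0,0,0,0,0]]]' 40; python3 st.py
```

```text
clock: 6.48
position: [0.6026, 0.0858, 0.1065]
ee_rot: [0.8, 0.6, 0.0, 0.0]
ft_force: [-1.8, -0.9, 3.7]
grip_width: 0.129
grasp_force: 41.7
t 6.47 pos mm [602.6  85.8 106.5] yawY -16.29 tilt [0.001 0.   ] F [-1.8 -0.9  3.7] w 11.0 g 41.73505961894989 q [ 0.33  0.45 -0.71  1.59  0.31  1.22 -0.71]
```

```bash
python3 -m crank '[[[0.5,0,0,0.7,0,0,0],[0.5,0,0,1.5,0,0,0],[0.5,0,0,2.8,0,0,0],[0.5,-0.5,-1.5,0,0,0,-0.5],[0.5,-1,-3.1,0,0,0,-1],[0.5,-1,-3.1,0,0,0,-1],[0.5,-1,-3.2,0,0,0,-1],[0.5,-1,-3.2,0,0,0,-1.1],[0.5,-1,-3.2,0,0,0,-1.1],[0.5,-1,-3.2,0,0,0,-1.1],[0.5,-1,-3.2,0,0,0,-1.1],[0.5,-1,-3.2,0,0,0,-1.1],[0.5,-1,-3.2,0,0,0,-1.1],[0.5,-1,-3.2,0,0,0,-1.1],[0.5,-1,-3.1,0,0,0,-1],[0.5,-1,-3.1,0,0,0,-1],[0.5,-1,-3,0,0,0,-1],[0.5,-0.5,-1.5,0,0,0,-0.5],[0.5,0,0,0,0,0,0]]]'; python3 st.py
cat > ob.py <<'E'
from h import *
p,d=eyes.camera("side"); P=cloud("side",d); np.savez("l.npz",p=p,d=d); H=hsv(p).astype(int); h,s,v=H[...,0],H[...,1],H[...,2]; z=P[...,2]
m=(h>105)&(h<125)&(s>120)&(v>50)
c=big(m&(P[...,1]>-.02)); print("can/top zmax",np.nanpercentile(z[c],98).round(3),"ctr",np.nanmean(P[c],0).round(3))
w=m&(P[...,1]<-.02)
if w.sum()>50:
  q=P[big(w)]; print("lid z pct",np.nanpercentile(q[:,2],[5,50,95]).round(4),rect(q[~np.isnan(q[:,0])][:,:2]))
E
python3 ob.py
```

```text
clock: 8.85
position: [0.4619, -0.3551, 0.1559]
ee_rot: [0.871, 0.492, -0.0, -0.0]
ft_force: [0.2, 1.1, -1.5]
grip_width: 0.133
grasp_force: 41.0
t 8.85 pos mm [ 461.9 -355.1  155.9] yawY -31.09 tilt [-0.  0.] F [ 0.2  1.1 -1.5] w 11.3 g 41.04532241821289 q [ 0.97  0.3  -0.47  1.61  0.14  1.27 -0.07]
can/top zmax 0.098 ctr [0.609 0.054 0.051]
lid z pct [0.1888 0.1907 0.193 ] (array([ 472.3, -358.9]), array([ 96.1, 105.4]), 58.6)
```

```bash
python3 -m crank '[[[0.5,1,3.3,0,0,0,1.2],[0.5,0,0,-2,0,0,0],[0.5,0,0,-4,0,0,0],[0.5,0,0,-4,0,0,0],[0.5,0,0,-4,0,0,0],[0.5,0,0,-2,0,0,0],[0.5,0,0,-0.6,0,0,0],[0.5,0,0,-0.5,0,0,0],[0.5,0,0,0,0,0,0]]]'; python3 st.py;python3 ob.py
```

```text
clock: 10.02
position: [0.4731, -0.3216, -0.014]
ee_rot: [0.865, 0.502, 0.0, 0.001]
ft_force: [0.1, 0.2, -0.5]
grip_width: 0.129
grasp_force: 41.0
t 10.03 pos mm [ 473.1 -321.6  -14. ] yawY -29.79 tilt [ 0.001 -0.001] F [ 0.1  0.2 -0.5] w 11.0 g 41.02354824542999 q [ 0.89  0.46 -0.46  1.79  0.25  0.94 -0.19]
can/top zmax 0.098 ctr [0.609 0.054 0.051]
lid z pct [0.0182 0.0208 0.0241] (array([ 483.3, -325.7]), array([ 96.6, 104.6]), 59.5)
```

```bash
python3 -m crank '[[[0.5,0,0,-0.3,0,0,0],[0.5,0,0,-0.2,0,0,0],[0.5,0,0,-0.05,0,0,0],[0.5,0,0,0,0,0,0]]]'; python3 -m crank '[[[2,0,0,0,0,0,0],[3,0,0,0,0,0,0],[3.5,0,0,0,0,0,0],[3.5,0,0,0,0,0,0],[3.5,0,0,2,0,0,0],[3.5,0,0,4,0,0,0],[3.5,0,0,5,0,0,0],[3.5,0,0,5,0,0,0],[3.5,0,0,0,0,0,0]]]'; python3 st.py;python3 ob.py
```

```text
clock: 10.58
position: [0.4725, -0.3215, -0.0195]
ee_rot: [0.865, 0.501, -0.0, 0.0]
ft_force: [-4.6, 2.3, 8.5]
grip_width: 0.129
grasp_force: 42.4
clock: 11.7
position: [0.475, -0.3225, 0.1455]
ee_rot: [0.865, 0.502, 0.002, 0.004]
ft_force: [0.5, 0.0, -0.7]
grip_width: 0.408
grasp_force: 0.0
t 11.7 pos mm [ 475.  -322.5  145.5] yawY -29.77 tilt [ 0.007 -0.005] F [ 0.5  0.  -0.7] w 34.6 g 0.0 q [ 0.94  0.29 -0.5   1.65  0.14  1.23 -0.11]
can/top zmax 0.098 ctr [0.609 0.054 0.051]
lid z pct [0.0128 0.0152 0.0176] (array([ 472.9, -320. ]), array([96.3, 84.6]), 60.1)
```

```bash
cat > tr.py <<'E'
from h import *
import sys
x0,y0,z0=[float(a) for a in sys.argv[1:4]]
for n in ("top","side"):
  p,d=eyes.camera(n); P=cloud(n,d); H=hsv(p).astype(int); near=np.hypot(P[...,0]-x0,P[...,1]-y0)<.09
  m=near&(abs(P[...,2]-z0)<.006)
  ys,xs=np.nonzero(m); print(n,len(xs),rect(onplane(n,np.c_[xs,ys],z0)[:,:2]) if len(xs)>5 else "",rect(P[m][:,:2]) if len(xs)>5 else "")
E
python3 tr.py .602 .087 .1355
```

```text
top 369 (array([601.8,  88.6]), array([94.6, 81.1]), 74.1) (array([602.5,  88.2]), array([94.7, 80.9]), 73.5)
side 394 (array([603. ,  84.3]), array([100. ,  81.5]), 73.9) (array([601.9,  86.6]), array([97.8, 80.4]), 73.4)
```

```bash
python3 -m crank '[[[3.5,0.4,1.6,0,0,0,4],[3.5,0.9,3,0,0,0,7.5],[3.5,0.9,3,0,0,0,7.5],[3.5,0.9,3,0,0,0,7.5],[3.5,0.9,3,0,0,0,7.5],[3.5,0.9,3,0,0,0,7.5],[3.5,0.9,3,0,0,0,7.5],[3.5,0.9,3,0,0,0,7.5],[3.5,0.9,3,0,0,0,7.5],[3.5,0.9,3,0,0,0,7.5],[3.5,0.9,3,0,0,0,7.5],[3.5,0.9,3,0,0,0,7.5],[3.5,0.9,3,0,0,0,7.5],[3.5,0.9,3,0,0,0,7.5],[3.5,0.5,0.5,0,0,0,2],[3.5,0,0,0,0,0,0]]]'; python3 st.py; python3 tr.py .602 .087 .1355
```

```text
clock: 13.85
position: [0.5982, 0.0892, 0.1387]
ee_rot: [0.142, 0.99, -0.0, -0.001]
ft_force: [-0.4, -0.2, -0.1]
grip_width: 0.409
grasp_force: 0.0
t 13.85 pos mm [598.2  89.2 138.7] yawY 73.65 tilt [-0.002  0.   ] F [-0.4 -0.2 -0.1] w 34.8 g 0.0 q [ 0.48  0.48 -0.92  1.55  0.39  1.31  0.79]
top 7 (array([578.8, 142.3]), array([7.3, 4. ]), 28.5) (array([579.8, 141.2]), array([3.5, 6.2]), 79.9)
side 368 (array([602.7,  83.5]), array([101.7,  81.3]), 73.9) (array([601.9,  86.8]), array([99.3, 80.9]), 73.4)
```

```bash
python3 -m crank '[[[3.5,0.4,-0.2,-1,0,0,0],[3.5,0,0,-2,0,0,0],[3.5,0,0,-1.5,0,0,0],[3.5,0,0,-1.3,0,0,0],[3.5,0,0,-1.2,0,0,0],[3.5,0,0,0,0,0,0]]]';python3 st.py; python3 -m crank '[[[0.5,0,0,0,0,0,0],[0.5,0,0,0,0,0,0],[0.5,0,0,0,0,0,0],[0.5,0,0,0,0,0,0],[0.5,0,0,0,0,0,0]]]' 40; python3 st.py
```

```text
clock: 14.7
position: [0.6019, 0.0876, 0.0686]
ee_rot: [0.142, 0.99, -0.0, -0.001]
ft_force: [0.7, 0.2, 0.6]
grip_width: 0.408
grasp_force: 0.0
t 14.7 pos mm [601.9  87.6  68.6] yawY 73.72 tilt [-0.001  0.   ] F [0.7 0.2 0.6] w 34.7 g 0.0 q [ 0.45  0.55 -0.89  1.61  0.45  1.19  0.76]
clock: 15.32
position: [0.6029, 0.0879, 0.0703]
ee_rot: [0.142, 0.99, 0.0, 0.001]
ft_force: [-0.2, 1.1, 5.4]
grip_width: 0.136
grasp_force: 42.2
t 15.32 pos mm [602.9  87.9  70.3] yawY 73.71 tilt [0.001 0.   ] F [-0.2  1.1  5.4] w 11.5 g 42.23097860813141 q [ 0.45  0.55 -0.89  1.61  0.45  1.19  0.76]
```

```bash
python3 -m crank '[[[0.5,0,0,0.7,0,0,0],[0.5,0,0,1.5,0,0,0],[0.5,0,0,2.8,0,0,0],[0.5,-0.35,-1.55,0,0,0,-0.7],[0.5,-0.7,-3.05,0,0,0,-1.4],[0.5,-0.7,-3.05,0,0,0,-1.4],[0.5,-0.7,-3.05,0,0,0,-1.4],[0.5,-0.7,-3.05,0,0,0,-1.4],[0.5,-0.7,-3.05,0,0,0,-1.4],[0.5,-0.7,-3.05,0,0,0,-1.4],[0.5,-0.7,-3.05,0,0,0,-1.4],[0.5,-0.7,-3.05,0,0,0,-1.4],[0.5,-0.7,-3.05,0,0,0,-1.4],[0.5,-0.35,-1.5,0,0,0,-0.5],[0.5,0,0,-2,0,0,0],[0.5,0,0,-4,0,0,0],[0.5,0,0,-4,0,0,0],[0.5,0,0,-2,0,0,0],[0.5,0,0,0,0,0,0]]]'; python3 st.py; python3 tr.py .531 -.217 .066
```

```text
clock: 17.7
position: [0.5317, -0.2158, -0.0017]
ee_rot: [0.259, 0.966, 0.001, -0.001]
ft_force: [1.0, -1.4, -0.9]
grip_width: 0.131
grasp_force: 41.3
t 17.7 pos mm [ 531.7 -215.8   -1.7] yawY 60.0 tilt [-0.002  0.002] F [ 1.  -1.4 -0.9] w 11.1 g 41.304237842559814 q [ 0.91  0.53 -0.75  1.76  0.41  1.02  1.05]
top 117 (array([ 521.5, -188.6]), array([119.2,  60.4]), 19.6) (array([ 521.7, -189.5]), array([119.3,  60.1]), 20.1)
side 290 (array([ 544.3, -225.6]), array([92.9, 55.4]), 60.6) (array([ 543.6, -224.2]), array([92.9, 55.1]), 60.0)
```

```bash
python3 -m crank '[[[0.5,0,-0.1,-0.9,0,0,0],[0.5,0,0,-0.5,0,0,0],[0.5,0,0,-0.3,0,0,0],[0.5,0,0,0,0,0,0]]]'; python3 -m crank '[[[2,0,0,0,0,0,0],[3,0,0,0,0,0,0],[3,0,0,0,0,0,0],[3,0,0,2,0,0,0],[3,0,0,4,0,0,0],[3,0,0,5,0,0,0],[3,0,0,5,0,0,0],[3,0,0,0,0,0,0]]]'; python3 st.py; python3 tr.py .531 -.217 .047;  python3 tr.py .602 .087 .1
```

```text
clock: 18.3
position: [0.5323, -0.2183, -0.0175]
ee_rot: [0.26, 0.966, 0.0, -0.0]
ft_force: [0.8, -0.4, -0.4]
grip_width: 0.128
grasp_force: 41.3
clock: 19.3
position: [0.5351, -0.2186, 0.1482]
ee_rot: [0.259, 0.966, -0.001, 0.004]
ft_force: [-0.5, 0.1, -1.3]
grip_width: 0.35
grasp_force: 0.0
t 19.3 pos mm [ 535.1 -218.6  148.2] yawY 59.93 tilt [ 0.007 -0.003] F [-0.5  0.1 -1.3] w 29.8 g 0.0 q [ 0.98  0.36 -0.83  1.62  0.28  1.27  1.15]
top 262 (array([ 531.8, -219. ]), array([93.7, 81.4]), 59.9) (array([ 532.6, -219.3]), array([93.7, 82.1]), 60.1)
side 484 (array([ 532.6, -220.2]), array([94.2, 82.9]), 60.0) (array([ 531.8, -219.2]), array([93.7, 81.8]), 60.1)
top 398 (array([608. , 108.1]), array([137.9,  82.5]), 74.0) (array([608.3, 107.5]), array([136.5,  82.2]), 74.9)
side 412 (array([610.8, 105. ]), array([147.1,  81.9]), 73.3) (array([609.1, 106. ]), array([139.3,  81.6]), 73.3)
```

```bash
python3 - <<'E'
from h import *
for n in ("top","side"):
  p,d=eyes.camera(n); P=cloud(n,d); h,s,v=cv2.split(hsv(p)); z=P[...,2]
  near=np.hypot(P[...,0]-.602,P[...,1]-.087)<.07
  for nm,m,zz in(("rim",near&(abs(z-.1)<.005)&(h>105)&(h<125)&(s>120),.1),("bar",near&(abs(z-.097)<.006)&(v<90)&(s<120)&(np.hypot(P[...,0]-.602,P[...,1]-.087)<.04),.097)):
    ys,xs=np.nonzero(m); print(n,nm,len(xs),rect(onplane(n,np.c_[xs,ys],zz)[:,:2]) if len(xs)>5 else "")
E
python3 -m crank '[[[2.6,0.3,1.5,0,0,0,-4],[2.6,0.65,3.05,0,0,0,-7.6],[2.6,0.65,3.05,0,0,0,-7.6],[2.6,0.65,3.05,0,0,0,-7.6],[2.6,0.65,3.05,0,0,0,-7.6],[2.6,0.65,3.05,0,0,0,-7.6],[2.6,0.65,3.05,0,0,0,-7.6],[2.6,0.65,3.05,0,0,0,-7.6],[2.6,0.65,3.05,0,0,0,-7.6],[2.6,0.65,3.05,0,0,0,-7.6],[2.6,0.3,1.5,0,0,0,-3.8],[2.6,0,0,0,0,0,0]]]'; python3 st.py
```

```text
top rim 234 (array([602.5,  87.8]), array([96.2, 82.2]), 73.7)
top bar 116 (array([601.1,  87.4]), array([61. , 12.1]), 72.2)
side rim 261 (array([604.1,  83.7]), array([99.8, 81.3]), 73.3)
side bar 99 (array([603.2,  84. ]), array([62.7, 12.6]), 72.2)
clock: 21.1
position: [0.5964, 0.0877, 0.1419]
ee_rot: [0.799, 0.601, -0.0, -0.001]
ft_force: [-0.6, 0.0, 0.4]
grip_width: 0.304
grasp_force: 0.0
t 21.1 pos mm [596.4  87.7 141.9] yawY -16.11 tilt [-0.001  0.001] F [-0.6  0.   0.4] w 25.9 g 0.0 q [ 0.34  0.41 -0.71  1.56  0.27  1.28 -0.69]
```

```bash
python3 -m crank '[[[2.6,0.6,-0.1,-2,0,0,-0.7],[2.6,0,0,-2.5,0,0,0],[2.6,0,0,-2,0,0,0],[2.6,0,0,-1.5,0,0,0],[2.6,0,0,-1.5,0,0,0],[2.6,0,0,-1.2,0,0,0],[2.6,0,0,0,0,0,0]]]';python3 st.py; python3 -m crank '[[[0.5,0,0,0,0,0,0],[0.5,0,0,0,0,0,0],[0.5,0,0,0,0,0,0],[0.5,0,0,0,0,0,0],[0.5,0,0,0,0,0,0]]]' 40; python3 st.py
```

```text
clock: 21.98
position: [0.6025, 0.0851, 0.0348]
ee_rot: [0.804, 0.595, -0.001, -0.0]
ft_force: [-0.1, -0.9, -0.0]
grip_width: 0.305
grasp_force: 0.0
t 21.98 pos mm [602.5  85.1  34.8] yawY -16.98 tilt [-0.001 -0.   ] F [-0.1 -0.9 -0. ] w 25.9 g 0.0 q [ 0.31  0.52 -0.67  1.65  0.35  1.1  -0.76]
clock: 22.6
position: [0.6032, 0.0852, 0.036]
ee_rot: [0.804, 0.595, 0.0, 0.0]
ft_force: [-1.7, 0.2, 3.4]
grip_width: 0.128
grasp_force: 44.7
t 22.6 pos mm [603.2  85.2  36. ] yawY -16.99 tilt [ 0.001 -0.   ] F [-1.7  0.2  3.4] w 10.9 g 44.74002778530121 q [ 0.31  0.52 -0.67  1.65  0.35  1.1  -0.76]
```

```bash
python3 -m crank '[[[0.5,0,0,0.6,0,0,0],[0.5,0,0,1,0,0,0],[0.5,0,0,1.2,0,0,0],[0.5,0,0,1.2,0,0,0],[0.5,0,0,1.2,0,0,0]]]'; python3 -m crank '[[[0.5,0,0,1.2,0,0,0],[0.5,0,0,1.5,0,0,0],[0.5,0,0,2,0,0,0],[0.5,0,0,3,0,0,0],[0.5,0,0,0,0,0,0]]]'; python3 st.py; python3 ob.py
```

```text
clock: 23.22
position: [0.6031, 0.0852, 0.0887]
ee_rot: [0.804, 0.595, 0.0, 0.0]
ft_force: [0.3, 0.1, -1.0]
grip_width: 0.13
grasp_force: 44.1
clock: 23.85
position: [0.6044, 0.0857, 0.168]
ee_rot: [0.804, 0.595, 0.002, 0.001]
ft_force: [0.3, 0.3, -1.4]
grip_width: 0.129
grasp_force: 44.2
t 23.85 pos mm [604.4  85.7 168. ] yawY -16.99 tilt [0.005 0.001] F [ 0.3  0.3 -1.4] w 11.0 g 44.158369302749634 q [ 0.34  0.4  -0.71  1.51  0.27  1.33 -0.7 ]
can/top zmax 0.1 ctr [0.606 0.073 0.051]
lid z pct [0.0129 0.0152 0.0176] (array([ 472.9, -319.6]), array([96.9, 84.3]), 60.6)
```

```bash
python3 -m crank '[[[0.5,-0.8,-1.25,0,0,0,-0.6],[0.5,-1.6,-2.55,0,0,0,-1.3],[0.5,-1.6,-2.55,0,0,0,-1.3],[0.5,-1.6,-2.55,0,0,0,-1.3],[0.5,-1.6,-2.55,0,0,0,-1.3],[0.5,-1.6,-2.55,0,0,0,-1.3],[0.5,-1.6,-2.55,0,0,0,-1.3],[0.5,-1.6,-2.55,0,0,0,-1.3],[0.5,-1.6,-2.55,0,0,0,-1.3],[0.5,-1.6,-2.55,0,0,0,-1.3],[0.5,-0.7,-1.25,0,0,0,-0.6],[0.5,0,0,-2,0,0,0],[0.5,0,0,-4,0,0,0],[0.5,0,0,-3,0,0,0],[0.5,0,0,-2,0,0,0],[0.5,0,0,0,0,0,0]]]'; python3 st.py
```

```text
clock: 25.9
position: [0.4427, -0.1685, 0.0532]
ee_rot: [0.865, 0.501, -0.001, -0.002]
ft_force: [0.7, -1.0, -1.1]
grip_width: 0.133
grasp_force: 44.1
t 25.9 pos mm [ 442.7 -168.5   53.2] yawY -29.87 tilt [-0.003  0.002] F [ 0.7 -1.  -1.1] w 11.3 g 44.089107513427734 q [ 0.79  0.18 -0.55  1.98  0.11  1.01 -0.34]
```

```bash
python3 -m crank '[[[0.5,0.2,0,-0.8,0,0,0],[0.5,0,0,-0.4,0,0,0],[0.5,0,0,-0.4,0,0,0],[0.5,0,0,-0.1,0,0,0],[0.5,0,0,0,0,0,0]]]'; python3 -m crank '[[[1.8,0,0,0,0,0,0],[2.6,0,0,0,0,0,0],[2.6,0,0,0,0,0,0],[2.6,0,0,1,0,0,0],[2.6,0,0,3,0,0,0],[2.6,0,0,5,0,0,0],[2.6,0,0,5,0,0,0],[2.6,0,0,0,0,0,0]]]'; python3 st.py; python3 - <<'E'
from h import *
p,d=eyes.camera("side"); q,_=eyes.camera("top")
cv2.imwrite("pics/m3.png",np.hstack([cv2.resize(p[120:400,140:430],(400,400)),cv2.resize(q[120:320,180:460],(400,400))])[:,:,::-1])
E
```

```text
clock: 26.52
position: [0.446, -0.1694, 0.0377]
ee_rot: [0.866, 0.501, 0.0, 0.0]
ft_force: [0.4, -0.6, -1.2]
grip_width: 0.133
grasp_force: 44.1
clock: 27.52
position: [0.4483, -0.1699, 0.1821]
ee_rot: [0.866, 0.501, 0.002, 0.003]
ft_force: [0.8, -0.4, -0.7]
grip_width: 0.303
grasp_force: 0.0
t 27.52 pos mm [ 448.3 -169.9  182.1] yawY -29.88 tilt [ 0.007 -0.003] F [ 0.8 -0.4 -0.7] w 25.7 g 0.0 q [ 0.82  0.04 -0.56  1.83  0.03  1.27 -0.27]
```

View pics/m3.png

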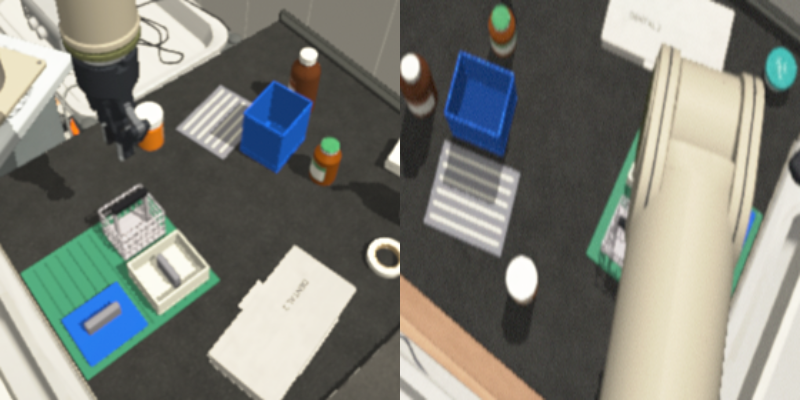

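```bash
python3 -m crank '[[[0,0.9,1,0,0,0,4],[0,1.8,2,0,0,0,8.6],[0,1.8,2,0,0,0,8.6],[0,1.8,2,0,0,0,8.6],[0,1.8,2,0,0,0,8.6],[0,1.8,2,0,0,0,8.6],[0,1.8,2,0,0,0,8.6],[0,1.8,2,0,0,0,8.6],[0,1.8,2,0,0,0,8.6],[0,1.8,2,0,0,0,8.6],[0,1.8,2,0,0,0,8.6],[0,1.8,2,0,0,0,8.6],[0,1.2,1.1,0,0,0,5],[0,0,0,-3,0,0,0],[0,0,0,-3,0,0,0],[0,0,0,-2,0,0,0],[0,0,0,0,0,0,0]]]'; python3 st.py; python3 - <<'E'
from h import *
a=[]
for n,(u,v) in(("top",(180,90)),("side",(290,100))):
    p,d=eyes.camera(n); a.append(cv2.resize(p[v:v+140,u:u+140],(400,400),interpolation=cv2.INTER_CUBIC)); np.savez(n+"p.npz",p=p,d=d)
cv2.imwrite("pics/p1.png",np.hstack(a)[:,:,::-1])
E
```

```text
clock: 29.75
position: [0.6637, 0.0714, 0.0955]
ee_rot: [0.142, 0.99, -0.0, -0.002]
ft_force: [-0.1, -0.6, 0.9]
grip_width: 0.0
grasp_force: 0.0
t 29.75 pos mm [663.7  71.4  95.5] yawY 73.72 tilt [-0.004 -0.   ] F [-0.1 -0.6  0.9] w 0.0 g 0.0 q [ 0.39  0.63 -0.83  1.42  0.47  1.3   0.82]
```

View pics/p1.png

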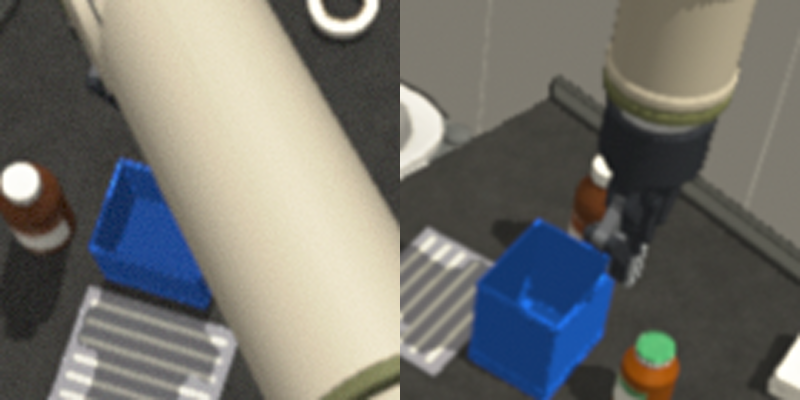

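```bash
python3 - <<'E'
from h import *
f=np.load("sidep.npz"); p,d=f["p"],f["d"]; P=cloud("side",d)*1000
for u in (364,367,370,373): print(u,[(v,P[v,u].round().astype(int).tolist()) for v in range(178,204,3)])
T=np.linalg.inv(par("side")[2]); K,D,_=par("side")
print(cv2.projectPoints(np.array([[.6637,.0714,z] for z in (.0955,.13,.1375)]),T[:3,:3],T[:3,3],K,D)[0].reshape(-1,2).round(1))
E
```

```text
364 [(178, [654, 24, 235]), (181, [655, 24, 226]), (184, [657, 13, 229]), (187, [659, 8, 226]), (190, [658, 26, 200]), (193, [656, 59, 156]), (196, [658, 59, 147]), (199, [654, 119, 73]), (202, [650, 178, -1])]
367 [(178, [656, 57, 204]), (181, [656, 67, 186]), (184, [662, 23, 221]), (187, [663, 26, 211]), (190, [664, 30, 198]), (193, [663, 57, 162]), (196, [664, 55, 154]), (199, [666, 58, 142]), (202, [657, 182, -2])]
370 [(178, [664, 40, 223]), (181, [664, 53, 202]), (184, [665, 60, 187]), (187, [668, 39, 199]), (190, [669, 40, 190]), (193, [669, 63, 158]), (196, [670, 62, 150]), (199, [672, 61, 142]), (202, [664, 186, -3])]
373 [(178, [669, 48, 217]), (181, [670, 53, 205]), (184, [671, 53, 196]), (187, [672, 55, 185]), (190, [673, 64, 168]), (193, [674, 72, 151]), (196, [676, 74, 140]), (199, [669, 196, 1]), (202, [672, 185, 1])]
[[364.4 208.3]
 [366.8 198.2]
 [367.3 195.9]]
```

```bash
python3 -m crank '[[[0,-0.3,0,-2,0,0,0],[0,0,0,-2,0,0,0],[0,0,0,-1.4,0,0,0],[0,0,0,0,0,0,0]]]'; python3 st.py; python3 -m crank '[[[0,-0.5,0.1,0,0,0,0],[0,-0.4,0.1,0,0,0,0],[0,-0.72,0.21,0.67,0,0,0],[0,-0.78,0.23,0.6,0,0,0],[0,0,0,0,0,0,0]]]';python3 st.py; python3 ob.py
```

```text
clock: 30.35
position: [0.6611, 0.0714, 0.042]
ee_rot: [0.142, 0.99, -0.0, -0.001]
ft_force: [-0.1, 0.4, 0.9]
grip_width: 0.004
grasp_force: 0.0
t 30.35 pos mm [661.1  71.4  42. ] yawY 73.72 tilt [-0.002 -0.   ] F [-0.1  0.4  0.9] w 0.3 g 0.0 q [ 0.38  0.68 -0.81  1.47  0.5   1.21  0.79]
clock: 30.98
position: [0.6379, 0.0785, 0.0574]
ee_rot: [0.141, 0.99, 0.0, 0.001]
ft_force: [2.5, 0.2, -0.5]
grip_width: -0.002
grasp_force: 0.7
t 30.98 pos mm [637.9  78.5  57.4] yawY 73.74 tilt [ 0.001 -0.   ] F [ 2.5  0.2 -0.5] w -0.2 g 0.7155248103663325 q [ 0.41  0.62 -0.83  1.53  0.48  1.2   0.78]
can/top zmax 0.11 ctr [0.591 0.079 0.061]
lid z pct [0.0129 0.0152 0.0176] (array([ 470.9, -318.8]), array([96.3, 90.2]), 60.0)
```

```bash
python3 -m crank '[[[0,-0.83,0.24,0.45,0,0,0],[0,-0.86,0.25,0.4,0,0,0],[0,-0.9,0.26,0.33,0,0,0],[0,0,0,0,0,0,0]]]';python3 st.py; python3 ob.py
```

```text
clock: 31.52
position: [0.6113, 0.086, 0.0684]
ee_rot: [0.141, 0.99, -0.0, -0.0]
ft_force: [2.2, -0.8, 2.7]
grip_width: -0.0
grasp_force: 1.4
t 31.52 pos mm [611.3  86.   68.4] yawY 73.76 tilt [-0. -0.] F [ 2.2 -0.8  2.7] w -0.0 g 1.4130633976310492 q [ 0.43  0.56 -0.86  1.59  0.45  1.2   0.77]
can/top zmax 0.122 ctr [0.58  0.079 0.07 ]
lid z pct [0.0127 0.0151 0.0175] (array([ 471.7, -319.2]), array([96.5, 86.8]), 60.6)
```

```bash
python3 -m crank '[[[0,-0.92,0.27,0.28,0,0,0],[0,-0.95,0.28,0.2,0,0,0],[0,-0.96,0.28,0.11,0,0,0],[0,-0.96,0.28,0.03,0,0,0],[0,-0.7,0.2,0,0,0,0],[0,0,0,0,0,0,0],[0,0,0,0,0,0,0]]]';python3 st.py; python3 ob.py
```

```text
clock: 32.45
position: [0.5674, 0.0984, 0.0743]
ee_rot: [0.142, 0.99, 0.0, 0.0]
ft_force: [-1.1, -0.5, 0.5]
grip_width: 0.004
grasp_force: 0.0
t 32.45 pos mm [567.4  98.4  74.3] yawY 73.69 tilt [0. 0.] F [-1.1 -0.5  0.5] w 0.4 g 0.0 q [ 0.47  0.47 -0.9   1.7   0.4   1.16  0.75]
can/top zmax 0.087 ctr [0.521 0.093 0.065]
lid z pct [0.0127 0.0151 0.0177] (array([ 471.5, -319.1]), array([96.5, 87.8]), 60.5)
```

```bash
python3 -m crank '[[[0,0.3,-0.1,3,0,0,0],[0,0.6,-0.3,4,0,0,0],[0,0.6,-2,3,0,0,0],[0,0,-4,0,0,0,0],[0,0,-4,0,0,0,0],[0,0,-4,0,0,0,0],[0,0,0,0,0,0,0]]]';python3 st.py; python3 ob.py; python3 - <<'E'
from h import *
a=[]
for n,(u,v) in(("top",(160,110)),("side",(130,120))):
    p,d=eyes.camera(n); P=cloud(n,d); h,s,_=cv2.split(hsv(p)); z=P[...,2]; m=big((h>105)&(h<125)&(s>120)&(P[...,1]>0)&(z>.06)); ys,xs=np.nonzero(m)
    A=np.c_[P[m][:,:2],np.ones(m.sum())]; print(n,np.percentile(z[m],[2,50,98]).round(4),rect(onplane(n,np.c_[xs,ys],.084)[:,:2]),np.linalg.lstsq(A,z[m],rcond=None)[0].round(3))
    w=280; a.append(cv2.resize(p[v:v+w,u:u+w],(400,400)))
cv2.imwrite("pics/f1.png",np.hstack(a)[:,:,::-1])
E
```

```text
clock: 33.38
position: [0.5823, -0.0499, 0.1739]
ee_rot: [0.145, 0.989, -0.001, -0.0]
ft_force: [0.4, -0.0, 0.1]
grip_width: -0.001
grasp_force: 0.0
t 33.38 pos mm [582.3 -49.9 173.9] yawY 73.35 tilt [-0.001 -0.001] F [ 0.4 -0.   0.1] w -0.1 g 0.0 q [ 0.72  0.39 -0.89  1.56  0.31  1.34  1.07]
can/top zmax 0.086 ctr [0.52  0.089 0.053]
lid z pct [0.0127 0.0152 0.0176] (array([ 471.3, -318.8]), array([96.6, 88.1]), 60.1)
top [0.0746 0.0837 0.0884] (array([516.4, 111.6]), array([ 98.1, 102.5]), 73.3) [0.006 0.02  0.078]
side [0.0612 0.0825 0.0863] (array([495.5,  83.3]), array([ 75.5, 147.7]), 36.0) [-0.001  0.141  0.067]
```

View pics/f1.png

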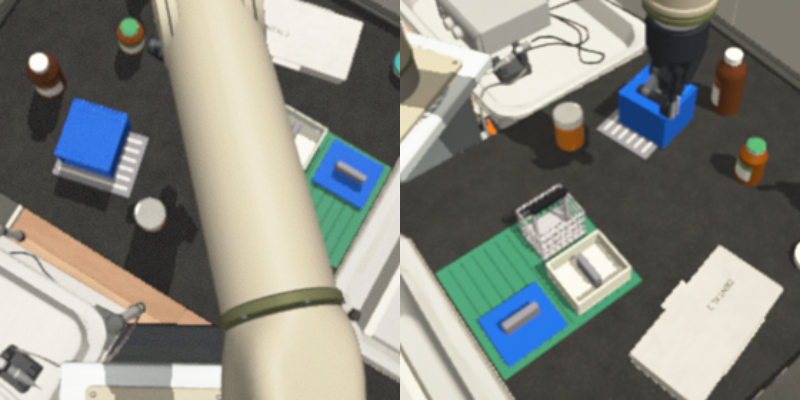

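```bash
python3 -c "
from workcell import job
print(job.hand_in())"
```

```text
the job is handed in; nothing more can be done
None
```

I handed the job in at about 33.5 s: the lid, tray and basket stand upright side by side on the mat, and the canister lies level on its side on the pad with about 12 mm overhanging the near edge. The vial, bottle and jar are still standing where they were.

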